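# Clear the hub and press a keyed shaft home in a belt pulley

### The job

Take the orange plastic offcut off the pulley's hub and leave it in the green scrap bin. Then lift the keyed shaft out of its black rack block by its square head, lower it into the pulley's bore, turn it until its brass key slips into the keyway, and press it fully home against the spring, collar down on the hub. Finish while still gripping the head and pressing the shaft home, since the spring pushes it out again when let go; leave the capacitor, battery and tape roll where they are.

Things in the scene. Friction and masses are not known exactly. Their poses are not given: they have to be found in the camera images.
- pulley: aluminium toothed belt pulley (82 mm across its flanges, whose top is at z = 48 mm) fixed on a round steel disc (110 mm across, 14 mm high); does not move. Origin at the centre of the disc's underside, on the bore's axis; z up. A hub boss, 42 mm across, rises to z = 60 mm
- hub_mouth (a point): centre of the bore's mouth, on the flat top of the hub boss, 60 mm above the bench; axes as the pulley's. The upright bore is 20 mm in diameter; its keyway, 8 mm wide and reaching out to 15 mm from the axis, runs the full depth on the -x side
- plunger (a joint): brass spring plunger (14 mm across) at the bottom of the bore, m pushed down: 0 free, with its top 32 mm below the hub mouth; 0.010 when the shaft is fully home. Its spring pushes up with about 3 N at 0 and 10 N at 0.010. It stays up by itself
- shaft: steel keyed shaft, 87 mm long, 0.13 to 0.25 kg, upright in the rack; origin at its lower end, z up. Round, 18 mm across, to 42 mm up; brass key on its -x side from 12 to 30 mm up, 6 mm wide, out to 14 mm from the axis (the 12 mm below it are a plain pilot that enters the bore at any angle); collar 30 mm across, 42 to 47 mm, rests on the hub when home; square head above
- shaft_head (a point): centre of the shaft's square head (22 x 22 mm, sides along x and y, 40 mm high), 67 mm above the shaft's lower end and 20 mm above the collar's top; axes as the shaft's (key towards -x). It is 25 mm above the hub mouth when the shaft is home
- rack: black block, 64 x 64 x 24 mm, fixed; origin at the centre of its underside. The shaft stands in a round hole 11 mm deep in its top, so the shaft's lower end starts 13 mm above the bench and the head's centre 80 mm above it; lift straight up to free it
- offcut_center (a point): orange plastic offcut lying on the hub boss over the bore, 40 mm long (its x) and 22 mm wide (its y), 25 g: a flat foot 12 mm high with a ridge 17 mm long (from x = -6.5 to 10.5 mm) and as wide as the foot, to 24 mm above the boss. The point is 12 mm above its underside at mid length and width; z up
- scrap_bin: green open scrap bin, 100 (x) x 90 (y) x 55 mm high, walls and floor 4 mm, fixed; origin at the centre of its underside
- capacitor: bystander: blue capacitor can, 35 mm across, 47 mm high, standing on the bench; origin at the centre of its underside
- battery: bystander: black battery block, 26 x 48 x 17 mm, on the bench; origin at the centre of its underside
- amber_tape: bystander: roll of amber tape, 64 mm across, 19 mm high, flat on the bench; origin at the centre of its underside

How it is judged:
On the way, in this order (a step that is already met when the one before it is completed fails the run):
1. the offcut lies in the scrap bin, let go (x of offcut_center in the frame of scrap_bin between -0.046 and 0.046 m and y of offcut_center in the frame of scrap_bin between -0.041 and 0.041 m and z of offcut_center in the frame of scrap_bin between 0 and 0.05 m and contact force between the fingers and offcut below 0.05 N), for 0.2 s.
2. the key is in the keyway: the shaft is at least 20 mm down the bore, held by the fingers (z of shaft_head in the frame of hub_mouth below 0.047 m and horizontal distance between shaft_head and hub_mouth below 0.005 m and contact force between the fingers and shaft above 1 N), for 0.1 s.
At the end, for the whole second after the job is handed in: Offcut in the scrap bin. Shaft within 2.5 mm of home (head centre under 27.5 mm above the hub mouth, within 4 mm of the axis, aligned to 0.06 rad), plunger down over 7.2 mm, fingers still gripping the shaft (over 2 N), shaft at rest (z of shaft_head in the frame of hub_mouth below 0.0275 m and horizontal distance between shaft_head and hub_mouth below 0.004 m and angle between the z axis of shaft and the z axis of pulley, either way round below 0.06 rad and value of joint plunger above 0.0072 m and x of offcut_center in the frame of scrap_bin between -0.046 and 0.046 m and y of offcut_center in the frame of scrap_bin between -0.041 and 0.041 m and z of offcut_center in the frame of scrap_bin between 0 and 0.05 m and contact force between the fingers and shaft above 2 N and contact force between offcut and the fingers below 0.05 N and linear speed of shaft below 0.02 m/s); the arm keeps its last pose, push and grip.
It fails at once if a bystander (capacitor) is pushed by more than 25 mm (distance of capacitor from where it was at the start of the episode above 0.025 m).
It fails at once if a bystander (battery) is pushed by more than 25 mm (distance of battery from where it was at the start of the episode above 0.025 m).
It fails at once if a bystander (amber_tape) is pushed by more than 25 mm (distance of amber_tape from where it was at the start of the episode above 0.025 m).
It also fails if it takes over 48 s, if anything falls off the work surface, if the arm or the gripper's body presses on something with over 40 N, if the wrist force passes 120 N, or if a joint passes its speed limit or range.

### The arm

A 7-joint arm with a two-finger parallel gripper is mounted at the origin on a cart in front of the work surface, level with it; the furniture and walls round the work are solid. World frame = base frame: x ahead of the robot, y to its left, z up, the work surface at z = 0. Lengths are in m, angles in rad, forces in N, time in s.
With the tool pointing down it reaches from about 0.4 to 0.85 m from the base axis. Payload 10.4 kg.
Tool frame: the origin (TCP) lies midway between the tips of the shut fingers; the grasp point (between the pads) lies 19 mm behind it; z points along the fingers, y is the line along which they close (so a half turn about z gives the same grasp; the last joint's range is limited). The gripper opens to 87 mm and grips with 3 to 60 N. Pads are 19 mm wide; open, the fingers measure 117 mm over their backs; the gripper's body (75 mm by 190 mm) begins 51 mm behind the grasp point.
Start: joints at [1.122, 0.332, -0.065, 1.46, 0.022, 1.35, -0.088], TCP at [0.258, -0.569, 0.223] pointing down, gripper open.
Joint ranges: [-2.6, 2.6], [-0.5, 2.12], [-1.47, 1.34], [0.16, 2.42], [-1.27, 4.41], [0.06, 2.06], [-2.6, 2.6]. Speed limits (rad/s): [2.22, 2.22, 2.79, 2.79, 3.14, 3.14, 3.14].

### API

Orientations are given as a unit quaternion [x, y, z, w].
In Python, from bench import sensors, eyes, order gives the robot as it stands.
- The arm moves only by the tool arm_command, never from a script. Its argument "steps" is a list of rows, each an object with "rot": the turn, a rotation vector about the world's x, y, z in degrees, a list of three; "slide": the shift along the world's x, y, z in m, a list of three; "grip": the opening, from 0 (shut) to 1 (fully open). A call has exactly 8 rows; each row shifts and turns the commanded pose from where the row before left it; what a row does not reach is not made up. A row lasts 1/8 s, in which the tool goes at most 62.5 mm and 10.7 degrees, less where a joint would pass 70% of its speed; a pose out of reach is approached as far as the arm can. A call with a gripper value outside its range is refused whole. The fingers move at their own pace and stop on an object; "newtons" is the grip in N (left out, the last holds). Time passes only in rows, so rows that do not move let the fingers close, or fill a call up. It gives the time, the measured TCP pose, the force, the opening and the grip force at its end, in the units of the state.
- sensors.read_state(): the state, without advancing time (a new reading comes with each control period).
- eyes.camera(name): name is "side" or "top" or "wrist"; returns a dict with "pixels" (384x512x3 uint8, red, green, blue), "intrinsics" (3x3 intrinsics, pixels), "pose" (4x4, takes a point from camera to world coordinates). Camera axes: x right, y down, z forward; pixel columns grow to the right and rows downward; lengths in m; the calibration is good to about 2 mm. A picture is of the moment at which its call begins. There is no depth.
- order.close_job(): hands the job in; it is judged then, once.
Trained networks look in a picture, given as the dict that the camera call returned (one of the last four; its "shot" number tells which), for a name from the list of things; names that differ only in an ending like _2 or _b are one class to them, and where a whole thing is asked for, a point or a joint stands for the part that bears it (a point fixed in the world has none). Each returns a list of dicts, best first, with "conf" (0 to 1); they miss things now and then, are a little off and sometimes report something else, mostly with a low value. They report only what shows in the picture. A call takes as long as a camera call.
- eyes.look_for(name, picture): "bbox" ([left, top, right, bottom] in pixels, round what is visible of it).
The state is a dict: "time": time; "joint_positions": joint angles; "joint_vel": joint speeds; "joint_torque": joint torques, N m; "ee_pos": TCP position; "eef_rot": TCP orientation; "ft_force": force on the tool from outside, world axes, zero at the start; "torque": the same for the moment, N m; "width": finger opening in m; "grip_force": force on a finger pad.
Only numpy, scipy, OpenCV 4.12 (cv2) and the standard library are available. Lean on these libraries where they do the work, as an engineer would, in place of code of your own. Each camera call takes 0.05 s, during which the arm holds its last target. There are 200 camera calls.

## Working session

There is one attempt and no reset: what is moved stays moved. The work goes in short steps, Python scripts to look and compute and a tool call to move; the robot and the scene stay as the last step left them, time stands still between calls to the robot, and variables do not carry over. Pictures are saved under pics/ and viewed, at most 10 in all, crops included, and the job is handed in when it is done.

Besides the shell and the picture viewer there is one more tool, called after "Emit:" as name(argument=value, ...), one argument or row to a line, values as JSON. arm_command: Moves the arm, as the interface text tells. Its arguments: {"type":"object","properties":{"steps":{"type":"array","items":{"type":"object","properties":{"rot":{"type":"array","items":{"type":"number"}},"slide":{"type":"array","items":{"type":"number"}},"grip":{"type":"number"}}}},"newtons":{"type":"number"}},"required":["steps"]}

```bash
mkdir -p pics; cat > h.py <<'E'
import numpy as np, cv2
from bench import sensors, eyes, order
def ray(p,u,v):
    K=np.array(p["intrinsics"]);T=np.array(p["pose"])
    d=T[:3,:3]@np.linalg.solve(K,[u,v,1.]);return T[:3,3],d
def atz(p,u,v,z):
    o,d=ray(p,u,v);return o+d*(z-o[2])/d[2]
def proj(p,X):
    K=np.array(p["intrinsics"]);T=np.array(p["pose"])
    c=K@(T[:3,:3].T@(np.array(X)-T[:3,3]));return c[:2]/c[2]
def save(p,n): cv2.imwrite("pics/"+n,cv2.cvtColor(np.array(p["pixels"]),cv2.COLOR_RGB2BGR))
def st():
    s=sensors.read_state()
    for k in ("time","ee_pos","eef_rot","ft_force","width","grip_force","joint_positions"): print(k,np.round(s[k],4))
    return s
E
python3 - <<'E'
from h import *
st()
N=["pulley","shaft","rack","offcut_center","scrap_bin","capacitor","battery","amber_tape"]
ps=[]
for c in ("top","side"):
    p=eyes.camera(c);ps.append(p);save(p,c+"0.png");print(c,np.round(p["pose"],3).tolist())
    for n in N: print(n,[(np.round(d["bbox"]).tolist(),round(d["conf"],2)) for d in eyes.look_for(n,p)[:2]])
cv2.imwrite("pics/both0.png",cv2.resize(np.hstack([cv2.imread("pics/top0.png"),cv2.imread("pics/side0.png")]),(800,300)))
E
```

```text
time 0.0
ee_pos [ 0.258  -0.5689  0.2217]
eef_rot [ 9.774e-01  2.113e-01 -2.000e-04 -7.000e-04]
ft_force [ 0.5298  0.3389 -0.4421]
width 0.087
grip_force 0.0
joint_positions [ 1.1224  0.3329 -0.0647  1.461   0.0216  1.3499 -0.0885]
top [[0.062, -0.974, 0.217, 0.328], [-0.998, -0.062, 0.007, -0.001], [0.006, -0.217, -0.976, 0.92], [0.0, 0.0, 0.0, 1.0]]
pulley [([222.0, 197.0, 268.0, 243.0], 0.96)]
shaft [([346.0, 210.0, 365.0, 223.0], 0.55)]
rack [([338.0, 208.0, 365.0, 232.0], 0.59), ([136.0, 178.0, 179.0, 222.0], 0.5)]
offcut_center [([239.0, 205.0, 249.0, 223.0], 0.6)]
scrap_bin [([135.0, 178.0, 179.0, 223.0], 0.87)]
capacitor [([203.0, 246.0, 222.0, 258.0], 0.6)]
battery [([292.0, 255.0, 309.0, 266.0], 0.5)]
amber_tape [([303.0, 138.0, 329.0, 162.0], 0.7)]
side [[-0.972, -0.098, 0.215, 0.297], [-0.236, 0.449, -0.862, 0.861], [-0.012, -0.888, -0.459, 0.553], [0.0, 0.0, 0.0, 1.0]]
pulley [([243.0, 214.0, 294.0, 258.0], 0.78)]
shaft [([285.0, 152.0, 293.0, 182.0], 0.5)]
rack [([275.0, 176.0, 301.0, 190.0], 0.71)]
offcut_center [([261.0, 208.0, 280.0, 225.0], 0.78)]
scrap_bin [([194.0, 270.0, 258.0, 325.0], 0.95)]
capacitor [([301.0, 242.0, 319.0, 272.0], 0.96)]
battery [([321.0, 208.0, 324.0, 220.0], 0.63), ([276.0, 176.0, 300.0, 191.0], 0.22)]
amber_tape [([302.0, 242.0, 321.0, 269.0], 0.52)]
```

View pics/top0.png

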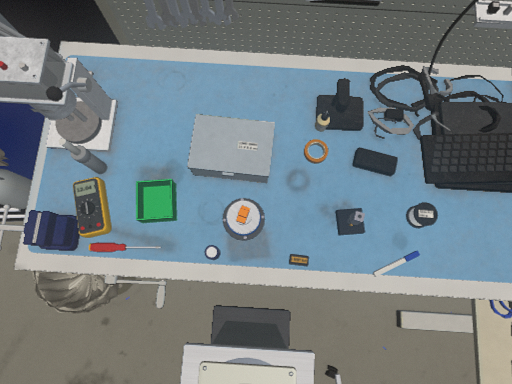

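View pics/side0.png

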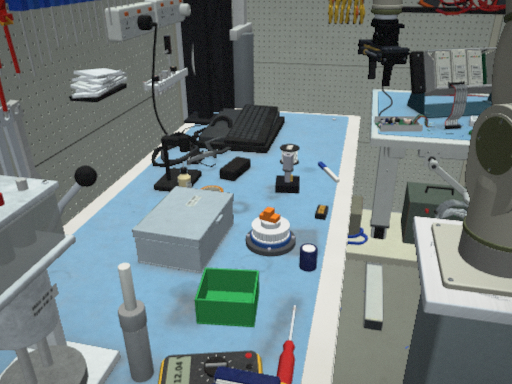

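The top view shows the pulley with the offcut at about (244,215), bin at (156,200), rack and shaft at (350,220), capacitor at (212,252), battery at (299,260) and tape at (316,150). A grey box stands beyond the pulley. The side view agrees; its tape box sits on the capacitor, so I reject that one.

```bash
python3 - <<'E'
from h import *
p=eyes.camera("top")
f=lambda n,u,v,z:print(n,np.round(atz(p,u,v,z),4))
f("pulley disc",245,220,.014);f("offcut",244,214,.078);f("bin",157,200.5,.03);f("rack",351,221,.02);f("cap",212.5,252,.03);f("batt",299,260,.015);f("tape",316,150,.015)
for u,v in((190,176),(270,181)):f("box",u,v,0)
q=eyes.camera("side")
f2=lambda n,u,v,z:print(n,np.round(atz(q,u,v,z),4))
f2("pulley",270.5,239,.014);f2("offc",270,216,.072);f2("rack",288,184,.012)
a=p["pixels"][185:265,190:290];b=p["pixels"][185:265,310:410]
im=np.hstack([cv2.resize(np.array(x),(400,320),interpolation=cv2.INTER_CUBIC) for x in(a,b)])
cv2.imwrite("pics/c.png",im[:,:,::-1])
E
```

```text
pulley disc [0.4599 0.0306 0.014 ]
offcut [0.465  0.0318 0.078 ]
bin [0.4938 0.2589 0.03  ]
rack [ 0.4735 -0.2418  0.02  ]
cap [0.3724 0.1053 0.03  ]
batt [ 0.3668 -0.1124  0.015 ]
tape [ 0.6621 -0.1479  0.015 ]
box [0.572  0.1873 0.    ]
box [ 0.5717 -0.0288  0.    ]
pulley [0.4638 0.0412 0.014 ]
offc [0.4651 0.0418 0.072 ]
rack [ 0.4738 -0.2425  0.012 ]
```

View pics/c.png

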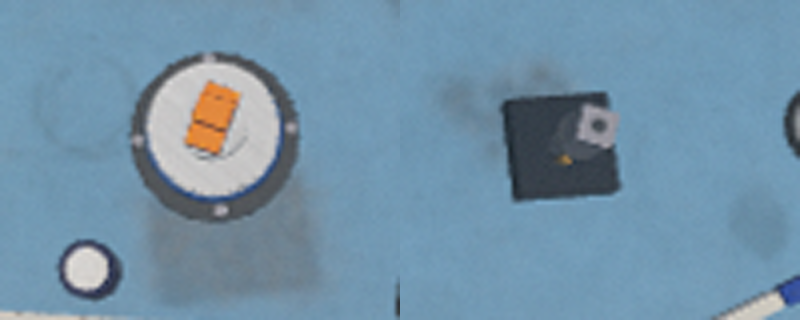

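Emit:
arm_command(
  steps=[
    {"slide":[0.025,0.041,0.006],"grip":1},
    {"slide":[0.025,0.041,0.006],"grip":1},
    {"slide":[0.025,0.041,0.006],"grip":1},
    {"slide":[0.025,0.041,0.006],"grip":1},
    {"slide":[0.025,0.041,0.006],"grip":1},
    {"slide":[0.025,0.041,0.006],"grip":1},
    {"slide":[0.025,0.041,0.006],"grip":1},
    {"slide":[0.025,0.041,0.006],"grip":1},
  ],
)

```text
schema error: expected keys rot, slide, grip
```

```bash
python3 - <<'E'
from h import *
st();p=eyes.camera("wrist");save(p,"w1.png");print(np.round(p["pose"],3),np.round(p["intrinsics"],1))
for n in("shaft","shaft_head","rack"):print(n,[(np.round(d["bbox"]).tolist(),round(d["conf"],2)) for d in eyes.look_for(n,p)[:2]])
E
```

```text
time 1.0
ee_pos [ 0.2582 -0.5692  0.2226]
eef_rot [9.774e-01 2.113e-01 0.000e+00 1.000e-04]
ft_force [ 0.4483 -0.1244  0.2137]
width 0.0868
grip_force 0.0
joint_positions [ 1.1224  0.3322 -0.0647  1.4601  0.0216  1.3499 -0.0885]
[[ 0.413 -0.877 -0.245  0.325]
 [-0.911 -0.397 -0.112 -0.538]
 [ 0.001  0.269 -0.963  0.384]
 [ 0.     0.     0.     1.   ]] [[310.5   0.  253.2]
 [  0.  310.5 190.9]
 [  0.    0.    1. ]]
shaft []
shaft_head []
rack []
```

View pics/w1.png

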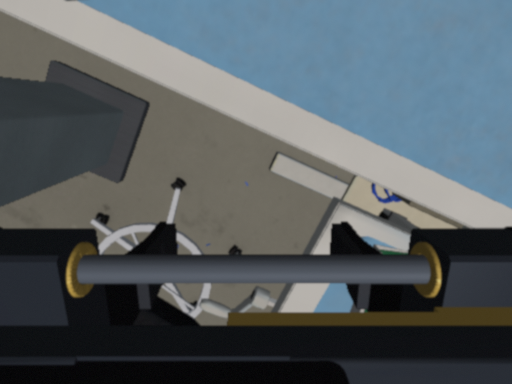

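The wrist picture shows only floor and the bench edge, because the move was refused for missing keys. I'll resend it with all of them.

Emit:
arm_command(
  steps=[
    {"rot":[0,0,0],"slide":[0.0215,0.039,0.005],"grip":1},
    {"rot":[0,0,0],"slide":[0.0215,0.039,0.005],"grip":1},
    {"rot":[0,0,0],"slide":[0.0215,0.039,0.005],"grip":1},
    {"rot":[0,0,0],"slide":[0.0215,0.039,0.005],"grip":1},
    {"rot":[0,0,0],"slide":[0.0215,0.039,0.005],"grip":1},
    {"rot":[0,0,0],"slide":[0.0215,0.039,0.005],"grip":1},
    {"rot":[0,0,0],"slide":[0.0215,0.039,0.005],"grip":1},
    {"rot":[0,0,0],"slide":[0.0215,0.039,0.005],"grip":1},
  ],
)

```text
time: 2.2
ee_pos: [0.4307, -0.2559, 0.263]
eef_rot: [0.977, 0.211, 0.0, 0.0]
ft_force: [0.6, -0.6, 0.0]
width: 0.0868
grip_force: 0.0
```

```bash
python3 - <<'E'
from h import *
st();p=eyes.camera("wrist");save(p,"w2.png");np.save("w2.npy",p,allow_pickle=True)
for n in("shaft","shaft_head","rack"):print(n,[(np.round(d["bbox"]).tolist(),round(d["conf"],2)) for d in eyes.look_for(n,p)[:2]])
E
```

```text
time 2.2
ee_pos [ 0.4307 -0.2559  0.263 ]
eef_rot [9.774e-01 2.113e-01 2.000e-04 3.000e-04]
ft_force [ 0.5774 -0.5539  0.0458]
width 0.0868
grip_force 0.0
joint_positions [ 0.7611  0.0558 -0.3274  1.7045  0.0185  1.3837 -0.7144]
shaft [([242.0, 113.0, 273.0, 146.0], 0.68)]
shaft_head [([243.0, 116.0, 270.0, 146.0], 0.83)]
rack [([228.0, 95.0, 290.0, 154.0], 0.77)]
```

View pics/w2.png

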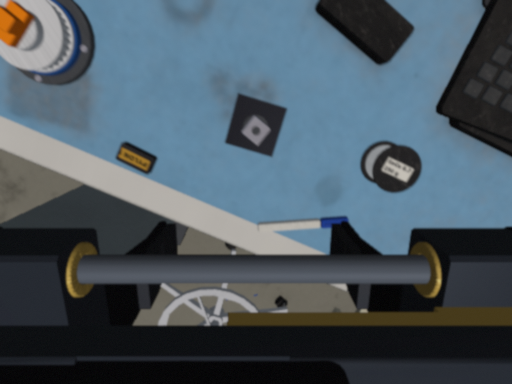

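The wrist view shows the rack at about (257,125) with the square head at (256,130), turned about 45° in the image. Now I'll measure the head and find the key's quadrant.

```bash
python3 - <<'E'
from h import *
p=np.load("w2.npy",allow_pickle=True).item();im=np.array(p["pixels"])
def rect(mask,off,z,name):
    n,l,s,c=cv2.connectedComponentsWithStats(mask.astype(np.uint8));k=1+np.argmax(s[1:,4])
    pts=np.argwhere(l==k)[:,::-1]+off
    W=np.array([atz(p,u,v,z)[:2] for u,v in pts])
    r=cv2.minAreaRect((W*1000).astype(np.float32));print(name,len(pts),np.round(r[0],1),np.round(r[1],1),round(r[2],1),np.round(W.mean(0),4))
c=im[85:165,215:300].astype(int);g=c.mean(2);sat=c.max(2)-c.min(2)
rect((g>125)&(sat<45),[215,85],.1,"headtop");rect((g<75)&(sat<60),[215,85],.024,"rack")
x=cv2.resize(im[85:165,215:300],(510,480),interpolation=cv2.INTER_CUBIC)
t=eyes.camera("top");T=np.array(t["pixels"])
hsv=cv2.cvtColor(T,cv2.COLOR_RGB2HSV);b=hsv[200:240,330:375]
m=(b[...,0]>8)&(b[...,0]<35)&(b[...,1]>90);pt=np.argwhere(m)[:,::-1]+[330,200];print("brass",pt.tolist())
if len(pt): print(atz(t,*pt.mean(0),.043))
E
```

```text
headtop 260 [ 475.5 -238.2] [18.6 19.6] 75.3 [ 0.4756 -0.2382]
rack 1964 [ 475.6 -238.1] [62.7 62.5] 8.0 [ 0.4777 -0.2369]
brass [[350, 224], [351, 224], [351, 225], [352, 225]]
[ 0.46095675 -0.2357021   0.043     ]
```

Emit:
arm_command(
  steps=[
    {"rot":[0,0,-5],"slide":[-0.002,0.038,0],"grip":1},
    {"rot":[0,0,-5],"slide":[-0.002,0.038,0],"grip":1},
    {"rot":[0,0,-5],"slide":[-0.002,0.038,0],"grip":1},
    {"rot":[0,0,-5],"slide":[-0.002,0.038,0],"grip":1},
    {"rot":[0,0,-5],"slide":[-0.002,0.038,0],"grip":1},
    {"rot":[0,0,-5],"slide":[-0.002,0.038,0],"grip":1},
    {"rot":[0,0,-5],"slide":[-0.002,0.038,0],"grip":1},
    {"rot":[0,0,-5],"slide":[-0.002,0.038,0],"grip":1},
  ],
)

```text
time: 3.45
ee_pos: [0.4142, 0.0466, 0.2626]
eef_rot: [0.99, -0.138, 0.0, 0.0]
ft_force: [0.5, 0.2, 0.3]
width: 0.0866
grip_force: 0.0
```

```bash
python3 - <<'E'
from h import *
st();p=eyes.camera("wrist");save(p,"w3.png");np.save("w3.npy",p,allow_pickle=True)
im=np.array(p["pixels"])
for n in("pulley","offcut_center","capacitor"):print(n,[(np.round(d["bbox"]).tolist(),round(d["conf"],2)) for d in eyes.look_for(n,p)[:2]])
hsv=cv2.cvtColor(im,cv2.COLOR_RGB2HSV)
m=(hsv[...,0]>3)&(hsv[...,0]<20)&(hsv[...,1]>150)&(hsv[...,2]>120);m[230:]=0
n,l,s,c=cv2.connectedComponentsWithStats(m.astype(np.uint8));k=1+np.argmax(s[1:,4]);pts=np.argwhere(l==k)[:,::-1]
for z in(.06,.072,.084):
    W=np.array([atz(p,u,v,z)[:2] for u,v in pts]);r=cv2.minAreaRect((W*1000).astype(np.float32));print(z,np.round(r[0],1),np.round(r[1],1),round(r[2],1))
u,v=c[k].astype(int);y0,x0=v-50,u-50
cv2.imwrite("pics/w3c.png",cv2.resize(im[max(0,y0):v+50,max(0,x0):u+50],None,fx=5,fy=5,interpolation=cv2.INTER_CUBIC)[:,:,::-1]);print(u,v)
E
```

```text
time 3.45
ee_pos [0.4142 0.0466 0.2626]
eef_rot [ 9.904e-01 -1.385e-01  2.000e-04  1.000e-04]
ft_force [0.454  0.2027 0.3412]
width 0.0866
grip_force 0.0
joint_positions [ 0.5384 -0.1471 -0.6757  1.8707 -0.0931  1.3866 -1.9635]
pulley [([209.0, 77.0, 296.0, 165.0], 0.63)]
offcut_center [([242.0, 104.0, 260.0, 141.0], 0.75)]
capacitor [([206.0, 192.0, 236.0, 219.0], 0.9)]
0.06 [466.8  36.9] [20.8 39.4] 74.3
0.072 [467.4  36.6] [20.1 38.1] 74.3
0.084 [468.   36.3] [19.4 36.8] 74.3
249 122
```

View pics/w3c.png

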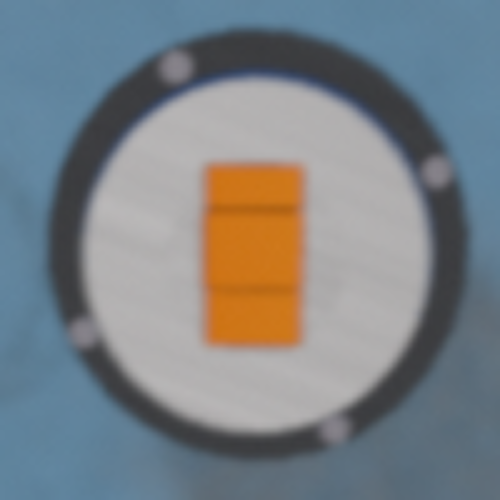

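The wrist close-up shows the offcut upright in the picture, around (249,122), so the tool is aligned with it. The pulley disc is centred near (252,121). I'll go down and take the ridge.

Emit:
arm_command(
  steps=[
    {"rot":[0,0,0],"slide":[0.027,-0.005,0],"grip":1},
    {"rot":[0,0,0],"slide":[0.026,-0.005,-0.02],"grip":0.8},
    {"rot":[0,0,0],"slide":[0,0,-0.045],"grip":0.7},
    {"rot":[0,0,0],"slide":[0,0,-0.045],"grip":0.7},
    {"rot":[0,0,0],"slide":[0,0,-0.045],"grip":0.7},
    {"rot":[0,0,0],"slide":[0,0,-0.03],"grip":0.7},
    {"rot":[0,0,0],"slide":[0,0,-0.012],"grip":0.7},
    {"rot":[0,0,0],"slide":[0,0,0],"grip":0.7},
  ],
  newtons=15,
)

```text
time: 4.65
ee_pos: [0.4671, 0.0359, 0.0654]
eef_rot: [0.991, -0.136, -0.001, 0.0]
ft_force: [0.1, -0.0, 0.5]
width: 0.0608
grip_force: 0.0
```

Emit:
arm_command(
  steps=[
    {"rot":[0,0,0],"slide":[0,0,0],"grip":0.1},
    {"rot":[0,0,0],"slide":[0,0,0],"grip":0.1},
    {"rot":[0,0,0],"slide":[0,0,0],"grip":0.1},
    {"rot":[0,0,0],"slide":[0,0,0],"grip":0.1},
    {"rot":[0,0,0],"slide":[0,0,0],"grip":0.1},
    {"rot":[0,0,0],"slide":[0,0,0],"grip":0.1},
    {"rot":[0,0,0],"slide":[0,0,0.01],"grip":0.1},
    {"rot":[0,0,0],"slide":[0,0,0.03],"grip":0.1},
  ],
  newtons=15,
)

```text
time: 5.65
ee_pos: [0.4662, 0.0369, 0.1055]
eef_rot: [0.991, -0.136, -0.001, -0.0]
ft_force: [0.6, -0.1, 0.9]
width: 0.0217
grip_force: 15.0
```

Emit:
arm_command(
  steps=[
    {"rot":[0,0,0],"slide":[0.0056,0.044,0.01],"grip":0.1},
    {"rot":[0,0,0],"slide":[0.0056,0.044,0],"grip":0.1},
    {"rot":[0,0,0],"slide":[0.0056,0.044,0],"grip":0.1},
    {"rot":[0,0,0],"slide":[0.0056,0.044,0],"grip":0.1},
    {"rot":[0,0,0],"slide":[0.0056,0.046,0],"grip":0.1},
    {"rot":[0,0,0],"slide":[0,0,0],"grip":0.1},
    {"rot":[0,0,0],"slide":[0,0,-0.04],"grip":0.1},
    {"rot":[0,0,0],"slide":[0,0,-0.035],"grip":0.1},
  ],
)

```text
time: 6.65
ee_pos: [0.4956, 0.258, 0.0401]
eef_rot: [0.991, -0.136, 0.0, 0.0]
ft_force: [0.4, -0.6, -0.1]
width: 0.0216
grip_force: 15.0
```

Emit:
arm_command(
  steps=[
    {"rot":[0,0,0],"slide":[0,0,0],"grip":0.1},
    {"rot":[0,0,0],"slide":[0,0,0],"grip":0.45},
    {"rot":[0,0,0],"slide":[0,0,0],"grip":0.45},
    {"rot":[0,0,0],"slide":[0,0,0],"grip":0.45},
    {"rot":[0,0,0],"slide":[0,0,0.03],"grip":0.45},
    {"rot":[0,0,0],"slide":[0,0,0.05],"grip":0.45},
    {"rot":[0,0,0],"slide":[0,0,0.06],"grip":0.45},
    {"rot":[0,0,0],"slide":[-0.01,-0.03,0.06],"grip":0.6},
  ],
)

```text
time: 7.65
ee_pos: [0.4856, 0.2325, 0.2385]
eef_rot: [0.991, -0.134, 0.0, -0.001]
ft_force: [1.5, -0.7, -0.2]
width: 0.0436
grip_force: 0.0
```

```bash
python3 - <<'E'
from h import *
st();p=eyes.camera("top")
for n in("offcut_center","scrap_bin"):print(n,[(np.round(d["bbox"]).tolist(),round(d["conf"],2)) for d in eyes.look_for(n,p)[:2]])
E
```

```text
time 7.65
ee_pos [0.4856 0.2325 0.2385]
eef_rot [ 9.909e-01 -1.344e-01  3.000e-04 -8.000e-04]
ft_force [ 1.5152 -0.693  -0.2029]
width 0.0436
grip_force 0.0
joint_positions [-0.0029  0.1786 -0.5906  1.6432  0.1007  1.349  -2.4485]
offcut_center []
scrap_bin [([139.0, 192.0, 176.0, 222.0], 0.76)]
```

Emit:
arm_command(
  steps=[
    {"rot":[0,0,0],"slide":[-0.014,-0.037,0.004],"grip":0.7},
    {"rot":[0,0,0],"slide":[-0.014,-0.037,0.004],"grip":0.7},
    {"rot":[0,0,0],"slide":[-0.014,-0.037,0.004],"grip":0.7},
    {"rot":[0,0,0],"slide":[-0.014,-0.037,0.004],"grip":0.7},
    {"rot":[0,0,0],"slide":[-0.014,-0.037,0.004],"grip":0.7},
    {"rot":[0,0,0],"slide":[0,0,0],"grip":0.7},
    {"rot":[0,0,0],"slide":[0,0,0],"grip":0.7},
    {"rot":[0,0,0],"slide":[0,0,0],"grip":0.7},
  ],
)

```text
time: 8.8
ee_pos: [0.416, 0.0472, 0.2555]
eef_rot: [0.991, -0.135, -0.0, 0.0]
ft_force: [0.6, 0.8, -0.2]
width: 0.0612
grip_force: 0.0
```

```bash
python3 - <<'E'
from h import *
st();t=eyes.camera("top")
p=eyes.camera("wrist");np.save("w4.npy",p,allow_pickle=True)
print([(np.round(d["bbox"]).tolist(),round(d["conf"],2)) for d in eyes.look_for("offcut_center",t)[:2]])
b=[d for d in eyes.look_for("pulley",p)][0]["bbox"];print(np.round(b))
im=np.array(p["pixels"]);u,v=int((b[0]+b[2])/2),int((b[1]+b[3])/2)
print(atz(p,(b[0]+b[2])/2,(b[1]+b[3])/2,.014))
y0,x0=v-50,u-50;print("crop origin",x0,y0)
A=cv2.resize(im[y0:v+50,x0:u+50],(500,500),interpolation=cv2.INTER_CUBIC)
B=cv2.resize(np.array(t["pixels"])[170:230,130:190],(300,300),interpolation=cv2.INTER_CUBIC)
o=np.zeros((500,800,3),np.uint8);o[:,:500]=A;o[:300,500:]=B
cv2.imwrite("pics/w4c.png",o[:,:,::-1])
E
```

```text
time 8.8
ee_pos [0.416  0.0472 0.2555]
eef_rot [ 9.909e-01 -1.349e-01 -4.000e-04  0.000e+00]
ft_force [ 0.6435  0.8187 -0.1975]
width 0.0612
grip_force 0.0
joint_positions [ 0.2437 -0.1304 -0.4201  1.8892 -0.0543  1.3725 -2.0038]
[]
[210.  77. 299. 166.]
[0.46616519 0.03194571 0.014     ]
crop origin 204 71
```

View pics/w4c.png

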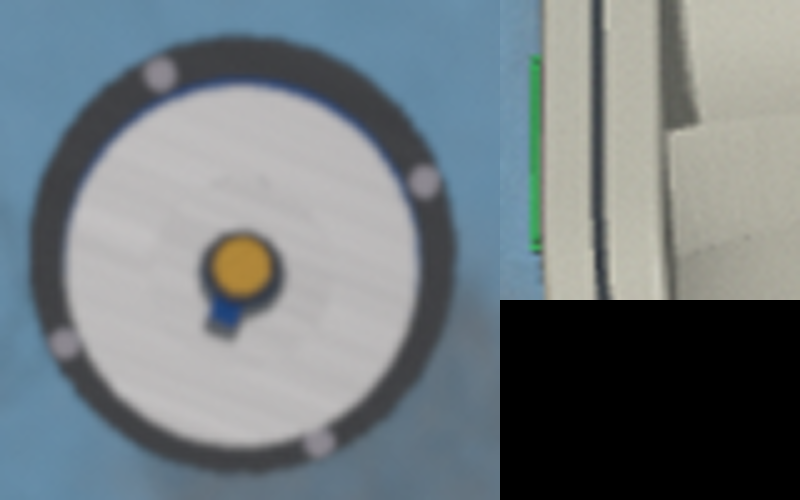

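The crop shows the bore open with the brass plunger at crop (243,267) and the keyway running down and left to about (221,328). The arm hides the bin in the top view. I'll measure the bore and keyway now.

```bash
python3 - <<'E'
from h import *
from scipy.optimize import least_squares
p=np.load("w4.npy",allow_pickle=True).item();im=np.array(p["pixels"])
S=8;x0,y0,w=230,108,45
c=cv2.resize(im[y0:y0+w,x0:x0+w],None,fx=S,fy=S,interpolation=cv2.INTER_CUBIC).astype(int)
m=((c.min(2)<125)).astype(np.uint8)
n,l,s,cc=cv2.connectedComponentsWithStats(m)
k=l[int(S*(252.5-x0)),int(S*(125-y0))] or 1+np.argmax(s[1:,4])
q=max(cv2.findContours((l==k).astype(np.uint8),0,1)[0],key=len)[:,0]
W=np.array([atz(p,(a+.5)/S-.5+x0,(b+.5)/S-.5+y0,.06)[:2]*1000 for a,b in q])
C=np.median(W,0)
r=least_squares(lambda t:np.hypot(W[:,0]-t[0],W[:,1]-t[1])-t[2],[*C,10],loss="soft_l1",f_scale=.3).x;print("bore",r)
d=W-r[:2];R=np.hypot(*d.T);f=d[R>12.5].mean(0);print("keyway",R.max(),np.degrees(np.arctan2(f[1],f[0])),(R>12.5).sum())
print("angs",np.degrees(np.arctan2(d[R>12.5,1],d[R>12.5,0])).min()%360,np.degrees(np.arctan2(d[R>12.5,1],d[R>12.5,0])).max()%360)
a=least_squares(lambda t:np.array([atz(p,*t,.014)[:2]*1000-r[:2]]).ravel(),[250,120]).x;print("bore axis at disc px",a)
g=cv2.cvtColor(im,cv2.COLOR_RGB2HSV)
# disc: dark grey vs blue bench; four screws as check
sc=np.array([[160,75],[425,182],[320,442],[66,343]])/5+[204,71]-.4
print("screws mean",np.mean([atz(p,u,v,.014)[:2] for u,v in sc],0))
P=[atz(p,u,v,.014)[:2] for u,v in sc];print([np.round(np.degrees(np.arctan2(*(x-np.mean(P,0))[::-1])),1) for x in P])
E
```

```text
bore [464.7160616   35.65839147   9.80423191]
keyway 14.134974606603858 142.52928905714623 60
angs 126.67759792205148 159.18159749003604
bore axis at disc px [251.83976922 123.47241097]
screws mean [0.46471795 0.03524156]
[np.float64(8.6), np.float64(-81.8), np.float64(-171.7), np.float64(98.1)]
```

Bore at (0.4647, 0.0357), keyway towards 142.5°; the screws agree on the centre. The shaft's key points towards about 165°. Gripping with the tool at yaw 75° keeps joint 7 well inside its range.

Emit:
arm_command(
  steps=[
    {"rot":[0,0,10],"slide":[0.0075,-0.0356,0],"grip":0.7},
    {"rot":[0,0,10],"slide":[0.0075,-0.0356,0],"grip":0.7},
    {"rot":[0,0,10],"slide":[0.0075,-0.0356,0],"grip":0.7},
    {"rot":[0,0,10],"slide":[0.0075,-0.0356,0],"grip":0.7},
    {"rot":[0,0,10],"slide":[0.0075,-0.0356,0],"grip":0.7},
    {"rot":[0,0,10],"slide":[0.0075,-0.0356,0],"grip":0.7},
    {"rot":[0,0,10],"slide":[0.0075,-0.0356,0],"grip":0.7},
    {"rot":[0,0,10],"slide":[0.0075,-0.0356,0],"grip":0.7},
  ],
)

```text
time: 10.0
ee_pos: [0.4764, -0.2396, 0.2557]
eef_rot: [0.845, 0.536, -0.0, -0.0]
ft_force: [0.0, 0.1, 0.0]
width: 0.061
grip_force: 0.0
```

```bash
python3 - <<'E'
from h import *
s=st();q=s["eef_rot"];print("yaw",np.degrees(2*np.arctan2(q[1],q[0])))
t=eyes.camera("top");w=eyes.camera("wrist")
D=eyes.look_for("offcut_center",t);print([(np.round(d["bbox"]).tolist(),round(d["conf"],2)) for d in D[:2]])
if D: b=D[0]["bbox"];print(atz(t,(b[0]+b[2])/2,(b[1]+b[3])/2,.02))
D=eyes.look_for("scrap_bin",t);b=D[0]["bbox"];print(b,atz(t,(b[0]+b[2])/2,(b[1]+b[3])/2,.03))
for n in("shaft_head","rack"):print(n,[(np.round(d["bbox"]).tolist(),round(d["conf"],2)) for d in eyes.look_for(n,w)[:2]])
E
```

```text
time 10.0
ee_pos [ 0.4764 -0.2396  0.2557]
eef_rot [ 0.8445  0.5355 -0.     -0.    ]
ft_force [0.0418 0.1106 0.0084]
width 0.061
grip_force 0.0
joint_positions [ 0.4526  0.1169 -0.0788  1.6513  0.0094  1.3738 -0.0681]
yaw 64.75947575149728
[([156.0, 190.0, 166.0, 211.0], 0.46)]
[0.4952956  0.25216574 0.02      ]
[135.0, 178.9, 178.2, 222.6] [0.49303889 0.25987056 0.03      ]
shaft_head [([240.0, 154.0, 265.0, 185.0], 0.63)]
rack [([218.0, 126.0, 286.0, 189.0], 0.61)]
```

```bash
python3 - <<'E'
from h import *
p=eyes.camera("wrist");im=np.array(p["pixels"])
S=6;x0,y0=212,120
C=cv2.resize(im[y0:y0+76,x0:x0+80],None,fx=S,fy=S,interpolation=cv2.INTER_CUBIC)
c=C.astype(int);g=c.mean(2);sat=c.max(2)-c.min(2)
for th in(110,125,140):
    l,s=cv2.connectedComponentsWithStats(((g>th)&(sat<45)).astype(np.uint8))[1:3];k=1+np.argmax(s[1:,4])
    pts=cv2.convexHull(max(cv2.findContours((l==k).astype(np.uint8),0,1)[0],key=len))[:,0]
    W=np.array([atz(p,(a+.5)/S-.5+x0,(b+.5)/S-.5+y0,.1)[:2]*1000 for a,b in pts]).astype(np.float32)
    r=cv2.minAreaRect(W);print(th,np.round(r[0],1),np.round(r[1],1),round(r[2],1))
cv2.imwrite("pics/w5.png",C[:,:,::-1])
E
```

```text
110 [ 474.8 -240.1] [23.3 22.5] 76.0
125 [ 474.7 -240. ] [22.4 21.4] 75.9
140 [ 474.7 -239.7] [20.1 20.1] 75.2
```

View pics/w5.png

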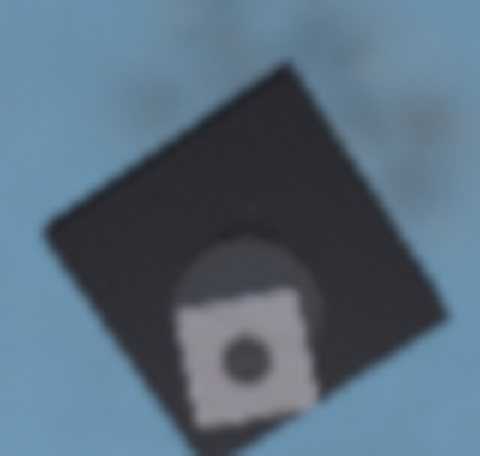

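The crop shows the square head at crop (247,358), with its edges about 10° off the picture axes. Centre (0.475, -0.239), yaw 75.8°.

Emit:
arm_command(
  steps=[
    {"rot":[0,0,5.5],"slide":[-0.0014,0.0006,0],"grip":0.7},
    {"rot":[0,0,5.5],"slide":[0,0,-0.03],"grip":0.7},
    {"rot":[0,0,0],"slide":[0,0,-0.045],"grip":0.7},
    {"rot":[0,0,0],"slide":[0,0,-0.045],"grip":0.7},
    {"rot":[0,0,0],"slide":[0,0,-0.04],"grip":0.7},
    {"rot":[0,0,0],"slide":[0,0,-0.02],"grip":0.7},
    {"rot":[0,0,0],"slide":[0,0,-0.0117],"grip":0.7},
    {"rot":[0,0,0],"slide":[0,0,0],"grip":0.7},
  ],
  newtons=45,
)

```text
time: 11.35
ee_pos: [0.4745, -0.2375, 0.0641]
eef_rot: [0.791, 0.612, -0.0, -0.0]
ft_force: [-0.7, 0.4, -0.0]
width: 0.0605
grip_force: 0.0
```

Emit:
arm_command(
  steps=[
    {"rot":[0,0,0],"slide":[0,0,0],"grip":0.1},
    {"rot":[0,0,0],"slide":[0,0,0],"grip":0.1},
    {"rot":[0,0,0],"slide":[0,0,0],"grip":0.1},
    {"rot":[0,0,0],"slide":[0,0,0],"grip":0.1},
    {"rot":[0,0,0],"slide":[0,0,0],"grip":0.1},
    {"rot":[0,0,0],"slide":[0,0,0],"grip":0.1},
    {"rot":[0,0,0],"slide":[0,0,0],"grip":0.1},
    {"rot":[0,0,0],"slide":[0,0,0],"grip":0.1},
  ],
  newtons=45,
)

```text
time: 12.35
ee_pos: [0.4746, -0.2381, 0.0642]
eef_rot: [0.791, 0.611, 0.0, 0.0]
ft_force: [-0.7, 0.8, 1.7]
width: 0.0218
grip_force: 45.0
```

Emit:
arm_command(
  steps=[
    {"rot":[0,0,0],"slide":[0,0,0.01],"grip":0.1},
    {"rot":[0,0,0],"slide":[0,0,0.03],"grip":0.1},
    {"rot":[0,0,0],"slide":[0,0,0.045],"grip":0.1},
    {"rot":[0,0,-4.6],"slide":[-0.002,0.055,0],"grip":0.1},
    {"rot":[0,0,-4.6],"slide":[-0.002,0.055,0],"grip":0.1},
    {"rot":[0,0,-4.6],"slide":[-0.002,0.055,0],"grip":0.1},
    {"rot":[0,0,-4.6],"slide":[-0.002,0.055,0],"grip":0.1},
    {"rot":[0,0,-4.6],"slide":[-0.002,0.054,0],"grip":0.1},
  ],
)

```text
time: 13.35
ee_pos: [0.4641, 0.0376, 0.1497]
eef_rot: [0.898, 0.44, 0.0, 0.0]
ft_force: [0.8, 1.3, -1.6]
width: 0.0219
grip_force: 45.0
```

Emit:
arm_command(
  steps=[
    {"rot":[0,0,0],"slide":[0,0,0],"grip":0.1},
    {"rot":[0,0,0],"slide":[0,0,0],"grip":0.1},
    {"rot":[0,0,0],"slide":[0,0,0],"grip":0.1},
    {"rot":[0,0,0],"slide":[0,0,0],"grip":0.1},
    {"rot":[0,0,0],"slide":[0,0,0],"grip":0.1},
    {"rot":[0,0,0],"slide":[0,0,0],"grip":0.1},
    {"rot":[0,0,0],"slide":[0,0,0],"grip":0.1},
    {"rot":[0,0,0],"slide":[0,0,0],"grip":0.1},
  ],
)

```text
time: 14.35
ee_pos: [0.4645, 0.036, 0.1491]
eef_rot: [0.897, 0.441, -0.0, 0.0]
ft_force: [0.2, -0.0, -1.9]
width: 0.0214
grip_force: 45.0
```

```bash
python3 - <<'E'
from h import *
s=st();q=s["eef_rot"];print("yaw",np.degrees(2*np.arctan2(q[1],q[0])))
print(np.round(s["torque"],2))
E
```

```text
time 14.35
ee_pos [0.4645 0.036  0.1491]
eef_rot [ 0.8973  0.4415 -0.      0.    ]
ft_force [ 0.1768 -0.0055 -1.8509]
width 0.0214
grip_force 44.9828
joint_positions [ 0.136   0.0585 -0.3191  1.946   0.0202  1.1401 -0.8474]
yaw 52.398557430547484
[-0.05 -0.02 -0.04]
```

Emit:
arm_command(
  steps=[
    {"rot":[0,0,0],"slide":[0,0,-0.02],"grip":0.1},
    {"rot":[0,0,0],"slide":[0,0,-0.013],"grip":0.1},
    {"rot":[0,0,0],"slide":[0,0,-0.003],"grip":0.1},
    {"rot":[0,0,0],"slide":[0,0,-0.003],"grip":0.1},
    {"rot":[0,0,0],"slide":[0,0,-0.003],"grip":0.1},
    {"rot":[0,0,0],"slide":[0,0,0],"grip":0.1},
    {"rot":[0,0,0],"slide":[0,0,0],"grip":0.1},
    {"rot":[0,0,0],"slide":[0,0,0],"grip":0.1},
  ],
)

```text
time: 15.35
ee_pos: [0.4648, 0.036, 0.1074]
eef_rot: [0.897, 0.441, 0.0, 0.0]
ft_force: [2.2, 0.1, -1.8]
width: 0.0217
grip_force: 45.0
```

Emit:
arm_command(
  steps=[
    {"rot":[0,0,0],"slide":[0.0005,0,-0.002],"grip":0.1},
    {"rot":[0,0,0],"slide":[0,0,-0.002],"grip":0.1},
    {"rot":[0,0,0],"slide":[0,0,-0.002],"grip":0.1},
    {"rot":[0,0,0],"slide":[0,0,-0.002],"grip":0.1},
    {"rot":[0,0,0],"slide":[0,0,-0.002],"grip":0.1},
    {"rot":[0,0,0],"slide":[0,0,-0.002],"grip":0.1},
    {"rot":[0,0,0],"slide":[0,0,0],"grip":0.1},
    {"rot":[0,0,0],"slide":[0,0,0],"grip":0.1},
  ],
)

```text
time: 16.35
ee_pos: [0.465, 0.036, 0.0951]
eef_rot: [0.897, 0.441, -0.0, -0.0]
ft_force: [-0.4, 0.6, -2.9]
width: 0.0216
grip_force: 45.0
```

```bash
python3 - <<'E'
from h import *
s=st();print(np.round(s["torque"],2))
E
```

```text
time 16.35
ee_pos [0.465  0.036  0.0951]
eef_rot [ 0.8973  0.4415 -0.     -0.    ]
ft_force [-0.411   0.5516 -2.9097]
width 0.0216
grip_force 44.9828
joint_positions [ 0.1294  0.1231 -0.3203  2.0029  0.0453  1.0223 -0.8686]
[ 0.16 -0.17 -0.03]
```

Emit:
arm_command(
  steps=[
    {"rot":[0,0,0],"slide":[0,0,-0.003],"grip":0.1},
    {"rot":[0,0,0],"slide":[0,0,-0.003],"grip":0.1},
    {"rot":[0,0,0],"slide":[0,0,-0.003],"grip":0.1},
    {"rot":[0,0,0],"slide":[0,0,-0.003],"grip":0.1},
    {"rot":[0,0,0],"slide":[0,0,-0.003],"grip":0.1},
    {"rot":[0,0,0],"slide":[0,0,0],"grip":0.1},
    {"rot":[0,0,0],"slide":[0,0,0],"grip":0.1},
    {"rot":[0,0,0],"slide":[0,0,0],"grip":0.1},
  ],
)

```text
time: 17.35
ee_pos: [0.465, 0.036, 0.0802]
eef_rot: [0.897, 0.441, 0.0, 0.0]
ft_force: [1.3, 1.2, -3.2]
width: 0.0213
grip_force: 45.0
```

Emit:
arm_command(
  steps=[
    {"rot":[0,0,0],"slide":[0,0,-0.003],"grip":0.1},
    {"rot":[0,0,0],"slide":[0,0,-0.003],"grip":0.1},
    {"rot":[0,0,0],"slide":[0,0,-0.002],"grip":0.1},
    {"rot":[0,0,0],"slide":[0,0,-0.002],"grip":0.1},
    {"rot":[0,0,0],"slide":[0,0,-0.0015],"grip":0.1},
    {"rot":[0,0,0],"slide":[0,0,0],"grip":0.1},
    {"rot":[0,0,0],"slide":[0,0,0],"grip":0.1},
    {"rot":[0,0,0],"slide":[0,0,0],"grip":0.1},
  ],
  newtons=60,
)

```text
time: 18.35
ee_pos: [0.4653, 0.036, 0.0692]
eef_rot: [0.897, 0.441, 0.0, 0.0]
ft_force: [-2.7, 1.0, 8.8]
width: 0.0217
grip_force: 60.0
```

Emit:
arm_command(
  steps=[
    {"rot":[0,0,0],"slide":[0,0,-0.001],"grip":0.1},
    {"rot":[0,0,0],"slide":[0,0,-0.0005],"grip":0.1},
    {"rot":[0,0,0],"slide":[0,0,0],"grip":0.1},
    {"rot":[0,0,0],"slide":[0,0,0],"grip":0.1},
    {"rot":[0,0,0],"slide":[0,0,0],"grip":0.1},
    {"rot":[0,0,0],"slide":[0,0,0],"grip":0.1},
    {"rot":[0,0,0],"slide":[0,0,0],"grip":0.1},
    {"rot":[0,0,0],"slide":[0,0,0],"grip":0.1},
  ],
)

```text
time: 19.35
ee_pos: [0.4654, 0.036, 0.0691]
eef_rot: [0.897, 0.441, 0.0, 0.0]
ft_force: [-10.3, -0.4, 28.8]
width: 0.0214
grip_force: 60.0
```

```bash
python3 - <<'E'
from h import *
s=st()
t=eyes.camera("side");im=np.array(t["pixels"])
u,v=proj(t,[.465,.036,.06]).astype(int);print(u,v,proj(t,[.494,.259,.02]))
A=cv2.resize(im[v-50:v+50,u-65:u+65],(780,600),interpolation=cv2.INTER_CUBIC)
cv2.imwrite("pics/fin.png",A[:,:,::-1])
E
```

```text
time 19.35
ee_pos [0.4654 0.036  0.0691]
eef_rot [8.973e-01 4.414e-01 2.000e-04 4.000e-04]
ft_force [-10.3051  -0.3575  28.8345]
width 0.0214
grip_force 59.9892
joint_positions [ 0.1247  0.1595 -0.3193  2.0258  0.0614  0.9647 -0.8823]
270 219 [228.9515738  299.20722163]
```

View pics/fin.png

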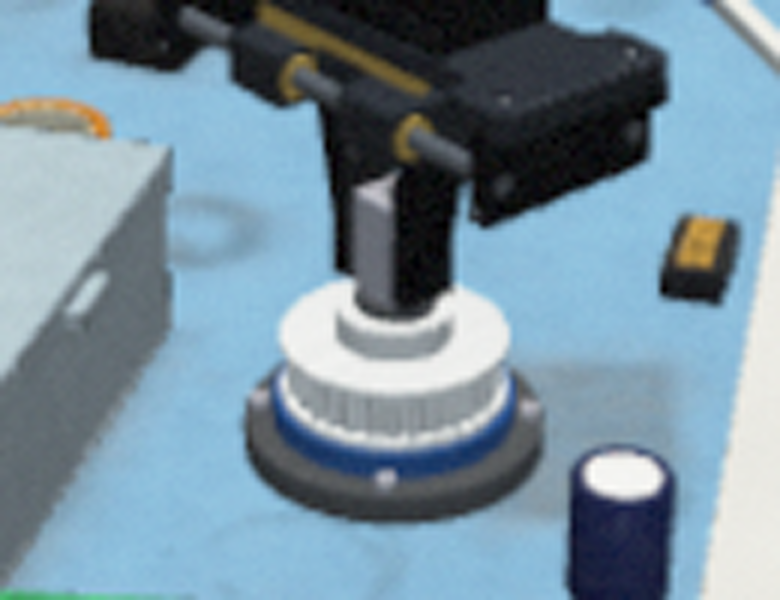

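The last 1.5 mm gave a hard stop: z stayed at 0.069 and the force rose to 29 N. In the picture the collar sits on the hub around (400,310), with the head still gripped.

```bash
python3 -c "
from h import *
print(order.close_job())"
```

```text
the job is handed in; nothing more can be done
None
```

The job is handed in at about 19 s: the offcut is in the scrap bin, and the keyed shaft is pressed home against a hard stop with its head still gripped at 60 N; no verdict came back.

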